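# Complete the driver tray, peel it off the sticky stack and present it at the lamp

## Task

Complete the kit for the open lamp: put the loose blue LED driver into the empty pocket of the top white tray, flat, with its three black terminals over the pocket's raised ledge like the driver beside it, and let go of it. Then grip the top tray by its own upright corner tab and peel it off the sticky stack: raise that corner first while the opposite corner is still down in the stack, so that the snaps open one after another and the tray beneath stays where it is. Finish while still holding the tray by the tab, still and level, about a hand's width above the middle of the open black lamp housing and not touching it, both drivers in their pockets; leave the glue bottle and the tape roll where they stand.

Things in the scene. Friction and masses are not known exactly. Their poses are not given: they have to be found in the camera images.
- tray_top: White formed tray, top of a stack of five nested ones (8 mm from deck to deck). Origin: centre of its flat deck's upper face, 48 mm above the bench; x (104 mm) roughly away from the robot, y (164 mm) left, z up. Reaches 15 mm below the deck. Two pockets, 8 mm deep, at y = -40 and +40 mm; upright grip tab at its near right corner (-x, -y). About 0.11 kg, plus 0.085 kg for each driver.
- tab (a point): Middle of the top tray's grip tab, at the tray's (-64, -69, +10) mm: an upright fin 26 mm long (tray x), 9 mm thick (tray y), rising 20 mm above the deck. Pinch it from above across the 9 mm. The lower trays have tabs at other corners, one of them 32 mm below this one: the top tray's is the highest.
- pocket_empty (a point): Floor of the empty right pocket, at the tray's (0, -40, -8) mm. A driver lies right when its origin is here and its x axis along the tray's x. The floor takes the 47 x 56 mm body with 2 mm play on each side; the walls slope outward 3 mm to the mouth. A ledge 4.5 mm high on the +x side lies under the terminals.
- pocket_full (a point): The same point of the left pocket, at the tray's (0, +40, -8) mm, where driver_in_tray lies.
- tab_corner (a point): Corner of the top tray's deck at its tab: tray (-52, -82, 0) mm. Under each of the four corners (x = +-41, y = +-74 mm) a stud is snapped into the tray below; each snap holds with roughly 4 N and is open once that corner is about 4 mm up.
- far_corner (a point): Opposite (far left) corner of the top tray's deck: tray (+52, +82, 0) mm. The tray bears on lugs near its corners; as the tab corner is raised it turns about the lug at this corner, whose outer foot is at the tray's (+52, +80, -8) mm.
- driver: Loose blue LED driver, a flat box on the bench, left or right of the black cables. Origin on its underside; body x -27 to +20 mm, y -28 to +28 mm, 18 mm high; black terminals out to x = +27. +x points away from the robot within 30 degrees. Grip it from above across the 47 mm along x, by its upper 10 mm: these stand above the deck once it is in the pocket. 0.085 kg.
- driver_in_tray: The other blue LED driver, same shape and frame, already in the tray's left pocket.
- tray_second: Second tray of the stack, the same as tray_top but with its tab at the far left corner (+x, +y). Origin: centre of its deck's upper face. It is loose, snapped onto the fixed trays below it more firmly than the top tray is snapped onto it, and must stay there.
- housing: Open black lamp housing, a moulded tub 294 mm (its x) by 273 mm, 58 mm high, fixed on the bench at the left; a few coloured leads inside. Origin: centre of its underside.
- glue: White glue bottle with a red tip, 31 mm wide, 112 mm high, standing loose at the back left of the stack; origin at the centre of its foot.
- tape_roll: Roll of blue tape lying flat and loose, 62 mm across, 18 mm high; origin at the centre of its underside. It lies in the one of two places that the driver does not take.
Mind the look-alikes: they are no part of the job. What is shaped like the driver but green or yellow is not meant.

How it is judged:
On the way, in this order (a step that is already met when the one before it is completed fails the run):
1. the driver lies flat in the empty pocket of the top tray, let go (x of driver in the frame of pocket_empty between -0.0045 and 0.0045 m and y of driver in the frame of pocket_empty between -0.0045 and 0.0045 m and z of driver in the frame of pocket_empty below 0.003 m and angle between the x axis of driver and the x axis of tray_top, either way round below 0.12 rad and contact force between the fingers and driver below 0.1 N), for 0.2 s.
2. the tray's tab corner is lifted at least 12 mm while its opposite corner is still down in the stack (z of tab_corner in the frame of tray_second above 0.02 m and z of far_corner in the frame of tray_second below 0.014 m and distance of tray_second from where it was at the start of the episode below 0.006 m), for 0.1 s.
At the end, for the whole second after the job is handed in: the fingers hold the top tray by its tab, level (0.17 rad) and at rest, deck 0.12 to 0.32 m up, within 70 mm of the housing's middle, not touching it; both drivers flat in their pockets (4.5 mm sideways, 3 mm in height, 0.12 rad); the second tray within 6 mm of its start (height (world z) of tray_top between 0.12 and 0.32 m and horizontal distance between tray_top and housing below 0.07 m and angle between tray_top's own z axis and vertical below 0.17 rad and contact force between the fingers and tray_top above 1 N and contact force between tray_top and housing below 0.05 N and linear speed of tray_top below 0.03 m/s and distance of tray_second from where it was at the start of the episode below 0.006 m and distance between the grasp point and tab below 0.05 m and x of driver in the frame of pocket_empty between -0.0045 and 0.0045 m and y of driver in the frame of pocket_empty between -0.0045 and 0.0045 m and z of driver in the frame of pocket_empty below 0.003 m and angle between the x axis of each of driver, driver_in_tray and the x axis of tray_top, either way round below 0.12 rad and x of driver_in_tray in the frame of pocket_full between -0.0045 and 0.0045 m and y of driver_in_tray in the frame of pocket_full between -0.0045 and 0.0045 m and z of driver_in_tray in the frame of pocket_full below 0.003 m); the arm keeps its last pose, push and grip.
It fails at once if the second tray is lifted or dragged out of place by more than 8 mm (distance of tray_second from where it was at the start of the episode above 0.008 m).
It fails at once if the glue bottle or the tape roll is knocked more than 15 mm (distance of any of glue, tape_roll from where it was at the start of the episode above 0.015 m).
It also fails if it takes over 56 s, if anything falls off the work surface, if the arm or the gripper's body presses on something with over 40 N, if the wrist force passes 120 N, or if a joint passes its speed limit or range.

## Robot

A 6-joint arm with a two-finger parallel gripper is mounted at the origin on the work surface; the furniture and walls round the work are solid. World frame = base frame: x ahead of the robot, y to its left, z up, the work surface at z = 0. Lengths are in m, angles in rad, forces in N, time in s.
With the tool pointing down it reaches from about 0.3 to 0.775 m from the base axis. Payload 14.6 kg.
Tool frame: the origin (TCP) lies midway between the tips of the shut fingers; the grasp point (between the pads) lies 19 mm behind it; z points along the fingers, y is the line along which they close (so a half turn about z gives the same grasp; the last joint's range is limited). The gripper opens to 94 mm and grips with 3 to 60 N. Pads are 16 mm wide; open, the fingers measure 119 mm over their backs; the gripper's body (75 mm by 177 mm) begins 78 mm behind the grasp point.
Start: joints at [-1.188, 0.3, 1.521, -0, 1.321, -0.067], TCP at [0.239, -0.495, 0.205] pointing down, gripper open.
Joint ranges: [-3.03, 3.03], [-0.79, 2.21], [0.23, 2.52], [-1.04, 4.18], [0, 3.07], [-2.55, 2.55]. Speed limits (rad/s): [2.22, 2.22, 2.57, 3.14, 3.14, 3.14].

## Interface

Orientations are given as a unit quaternion [w, x, y, z].
In Python, from rig import r, cams gives the robot as it stands. The module is installed in compiled form; this text tells all that it offers.
- The arm moves only by the tool carry_out, never from a script. Its argument "commands" is a list of rows, each a list of 3 entries, a list of its own where there are three numbers: the shift along the tool's x, y, z normalised to -1 to 1, where 1 is 0.5 m, then the turn, a rotation vector about the tool's x, y, z normalised to -1 to 1, where 1 is 60 degrees, then the opening, from 0 (shut) to 1 (fully open). In form: [[[dx, dy, dz], [rx, ry, rz], jaw], ...]. A call has 1 to 5 rows; each row is the pose to reach, as a shift and turn from the pose commanded when the call began, along the tool's axes at that moment; what a row does not reach only later rows make up. A row lasts 1/10 s, in which the tool goes at most 50 mm and 8.59 degrees, less where a joint would pass 70% of its speed; a pose out of reach is approached as far as the arm can. A call with a number of a shift or a turn outside -1 to 1 is refused whole. A call with a gripper value outside its range is refused whole. The fingers move at their own pace and stop on an object; the grip force is fixed at half the most. Time passes only in rows, so rows that repeat a pose let the fingers close. It gives the time, the measured TCP pose, the force, the opening and the grip force at its end, in the units of the state.
- r.state(): the state, without advancing time (a new reading comes with each control period).
- cams.grab_frame(name): name is "scene" or "top" or "wrist"; returns a dict with "pixels" (384x512x3 uint8, red, green, blue), "camera_matrix" (3x3 intrinsics, pixels), "origin" and "orientation" of the camera in the world; the wrist camera has in their place "tool_from_camera" (4x4, takes a point from camera to tool coordinates, whose origin is the TCP and whose axes are the flange's). Camera axes: x right, y down, z forward; pixel columns grow to the right and rows downward; lengths in m; the calibration is good to about 2 mm. A picture is of the moment at which its call begins: read the wrist's pose just before it. There is no depth.
- r.sign_off(): hands the job in; it is judged then, once.
The state is a dict: "t": time; "joints": joint angles; "qvel": joint speeds; "tau": joint torques, N m; "position": TCP position; "eef_rot": TCP orientation; "ft_force": force on the tool from outside, world axes, zero at the start; "wrist_torque": the same for the moment, N m; "width": finger opening in m; "gripper_force": force on a finger pad.
Only numpy, scipy, OpenCV 4.12 (cv2) and the standard library are available. Lean on these libraries where they do the work, as an engineer would, in place of code of your own. Each camera call takes 0.05 s, during which the arm holds its last target. There are 200 camera calls.

## Working session

There is one attempt and no reset: what is moved stays moved. The work goes in short steps, Python scripts to look and compute and a tool call to move; the robot and the scene stay as the last step left them, time stands still between calls to the robot, and variables do not carry over. Pictures are saved under pics/ and viewed, at most 10 in all, crops included, and the job is handed in when it is done.

Besides the shell and the picture viewer there is one more tool, called in YAML: its name, and indented under it one key for each argument. carry_out: Moves the arm, as the interface text tells. Its arguments: {"type":"object","properties":{"commands":{"type":"array"}},"required":["commands"]}

```bash
mkdir -p pics; cat > h.py <<'E'
import numpy as np, cv2
from scipy.spatial.transform import Rotation as R
from rig import r, cams
def rot(q): return R.from_quat([q[1],q[2],q[3],q[0]]).as_matrix()
def grab(n):
    s=r.state(); f=cams.grab_frame(n); K=np.array(f["camera_matrix"])
    if n=="wrist":
        T=np.eye(4);T[:3,:3]=rot(s["eef_rot"]);T[:3,3]=s["position"];T=T@np.array(f["tool_from_camera"])
        Rm,o=T[:3,:3],T[:3,3]
    else:
        o=np.array(f["origin"]); q=np.array(f["orientation"]); Rm=q if q.shape==(3,3) else rot(q)
    return f["pixels"],K,Rm,o
def cast(c,uv,z):
    _,K,Rm,o=c; d=Rm@np.linalg.inv(K)@np.array([uv[0],uv[1],1.]); return o+d*(z-o[2])/d[2]
def proj(c,p):
    _,K,Rm,o=c; q=K@(Rm.T@(np.array(p)-o)); return q[:2]/q[2]
def save(c,n): cv2.imwrite("pics/"+n+".png",cv2.cvtColor(c[0],cv2.COLOR_RGB2BGR))
def pair(a,b,n): cv2.imwrite("pics/"+n+".png",cv2.cvtColor(np.vstack([a[0],b[0]]),cv2.COLOR_RGB2BGR))
E
python3 - <<'E'
from h import *
a=grab("top");b=grab("scene");save(a,"top");save(b,"scene")
for c in(a,b):print(c[1],c[2],c[3])
print(r.state())
E
```

```text
[[405.94136497   0.         258.90508076]
 [  0.         405.94136497 190.81751133]
 [  0.           0.           1.        ]] [[-0.02701081 -0.98206353  0.18660558]
 [-0.99961461  0.02773201  0.00125505]
 [-0.00640748 -0.18649976 -0.98243411]] [ 0.33493445 -0.01598032  1.11578334]
[[379.58797753   0.         259.61660029]
 [  0.         379.58797753 193.30798213]
 [  0.           0.           1.        ]] [[-0.79084589 -0.28635774  0.54089002]
 [-0.61201302  0.36760019 -0.70022151]
 [ 0.00168258 -0.88479904 -0.46596977]] [-0.09996671  0.79693159  0.63927244]
{'t': 0.1, 'joints': array([-1.18759787e+00,  3.00400412e-01,  1.52150429e+00, -2.03068249e-05,
        1.32065341e+00, -6.65786714e-02]), 'qvel': array([-1.02343559e-03, -4.27569500e-04, -3.77642764e-03, -1.24177479e-05,
       -2.78889269e-04,  1.84338124e-03]), 'tau': array([ 2.43536333e-04, -5.32644403e+01, -3.53283119e+01,  7.09220138e-02,
        2.34943052e-02, -4.18724460e-05]), 'position': array([ 0.23904227, -0.49509553,  0.20495758]), 'eef_rot': array([-4.75142284e-04,  9.74818288e-01,  2.23000161e-01, -8.58152253e-05]), 'ft_force': array([-0.80023939, -0.14788481,  0.09601797]), 'wrist_torque': array([0.01429253, 0.03994366, 0.09226154]), 'gripper_force': 0.0, 'width': 0.09369997341519777}
```

View pics/top.png

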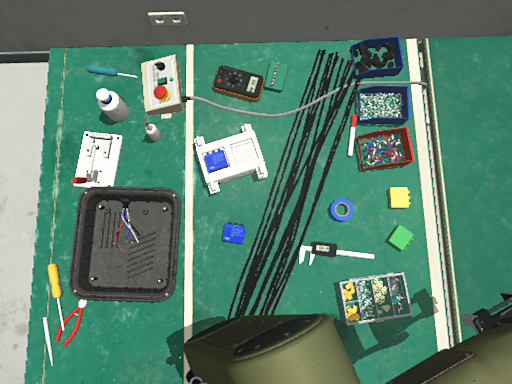

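View pics/scene.png

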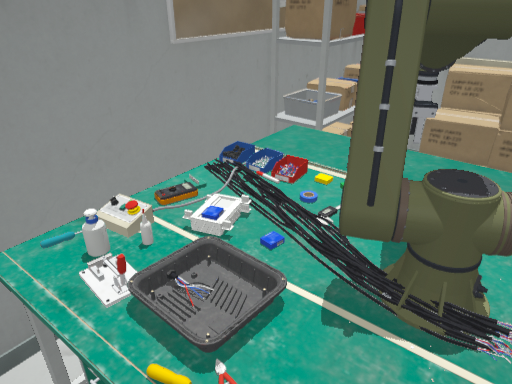

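The top view shows the stack at about (230,158) with the filled pocket at (216,160), the loose driver at (234,233), the tape at (342,210), the glue at (152,130) and the housing at (127,245). The scene view agrees.

```bash
cat >> h.py <<'E'
def mask(c,lo,hi,roi=None):
    m=cv2.inRange(cv2.cvtColor(c[0],cv2.COLOR_RGB2HSV),np.array(lo),np.array(hi))
    if roi: k=np.zeros_like(m);k[roi[1]:roi[3],roi[0]:roi[2]]=255;m&=k
    return m
def blobs(m,amin=60):
    cs,_=cv2.findContours(m,cv2.RETR_EXTERNAL,cv2.CHAIN_APPROX_NONE)
    return [c for c in sorted(cs,key=cv2.contourArea,reverse=True) if cv2.contourArea(c)>=amin]
def rect(c,cnt,z):
    P=np.array([cast(c,p[0],z)[:2] for p in cnt])*1000
    return cv2.minAreaRect(P.astype(np.float32))
BL=((105,120,60),(130,255,255))
E
python3 - <<'E'
from h import *
a=grab("top")
for b in blobs(mask(a,*BL,(190,100,360,250)),50): print("blue",b.mean(0),rect(a,b,.018),rect(a,b,.058))
for b in blobs(mask(a,(0,0,170),(180,50,255),(193,115,275,200)),200): print("white",b.mean(0),rect(a,b,.048))
for n,p in dict(glue=(152,130)).items(): print(n,cast(a,p,.1),cast(a,p,0.05))
for p in((80,187),(180,187),(171,300),(72,295)): print(p,cast(a,p,.058))
s=r.state();print(rot(s["eef_rot"]))
f=cams.grab_frame("wrist");print(f["tool_from_camera"],f["camera_matrix"])
E
```

```text
blue [[341.03125  209.078125]] ((486.7685852050781, -236.95126342773438), (59.94529724121094, 61.08475875854492), 86.58354187011719) ((481.2362365722656, -228.89974975585938), (57.761024475097656, 58.859100341796875), 86.58338165283203)
blue [[233.40277778 233.30555556]] ((429.3268737792969, 57.43046951293945), (57.45672607421875, 48.892845153808594), 79.75508117675781) ((425.8875427246094, 54.75558853149414), (55.3631706237793, 47.111358642578125), 79.75509643554688)
blue [[215.67164179 160.6119403 ]] ((633.214599609375, 104.28543853759766), (51.31449508666992, 56.484317779541016), 17.394086837768555) ((622.3461303710938, 99.9033203125), (49.44475173950195, 54.42618942260742), 17.394092559814453)
white [[229.60465116 157.81782946]] ((634.7864990234375, 61.068397521972656), (166.11204528808594, 168.8305206298828), 15.446441650390625)
glue [0.69831383 0.26157789 0.1       ] [0.71620049 0.27524017 0.05      ]
(80, 187) [0.55966    0.46165084 0.058     ]
(180, 187) [0.55211171 0.19493693 0.058     ]
(171, 300) [0.26140476 0.21499945 0.058     ]
(72, 295) [0.28036546 0.46652126 0.058     ]
[[ 9.00528689e-01  4.34796510e-01 -2.74432482e-04]
 [ 4.34796588e-01 -9.00528368e-01  7.65318519e-04]
 [ 8.56235858e-05 -8.08513590e-04 -9.99999669e-01]]
[[ 4.49658813e-04 -9.72891896e-01 -2.31259932e-01  6.78698510e-02]
 [ 9.99999898e-01  4.25710468e-04  1.53457204e-04  1.06210190e-04]
 [-5.08474962e-05 -2.31259977e-01  9.72891988e-01 -1.79546468e-01]
 [ 0.00000000e+00  0.00000000e+00  0.00000000e+00  1.00000000e+00]] [[304.86854746   0.         250.87825304]
 [  0.         304.86854746 190.70327907]
 [  0.           0.           1.        ]]
```

```bash
cat >> h.py <<'E'
def cmd(p,th,tilt=None):
    "p world TCP target, th tool-x yaw in deg (pointing down), tilt: extra world rotvec"
    s=r.state(); Rc=rot(s["eef_rot"]); t=np.radians(th)
    Rt=np.array([[np.cos(t),np.sin(t),0],[np.sin(t),-np.cos(t),0],[0,0,-1.]])
    if tilt is not None: Rt=R.from_rotvec(tilt).as_matrix()@Rt
    d=Rc.T@(np.array(p)-s["position"])/.5; w=R.from_matrix(Rc.T@Rt).as_rotvec()/np.radians(60)
    print("t",round(s["t"],2),"cmd",d.round(4).tolist(),w.round(4).tolist())
E
python3 -c "
from h import *
cmd([.52,.05,.24],80)"
```

```text
t 0.2 cmd [0.98, -0.7377, -0.0693] [-0.0005, -0.0003, -0.9038]
```

carry_out:
  commands:
    - [[0.98,-0.7377,-0.0693],[0,0,-0.9038],1]
    - [[0.98,-0.7377,-0.0693],[0,0,-0.9038],1]
    - [[0.98,-0.7377,-0.0693],[0,0,-0.9038],1]
    - [[0.98,-0.7377,-0.0693],[0,0,-0.9038],1]
    - [[0.98,-0.7377,-0.0693],[0,0,-0.9038],1]

```text
t: 0.7
position: [0.3538, -0.2715, 0.2197]
eef_rot: [0.0, 0.824, 0.567, 0.0]
ft_force: [0.9, -0.4, -0.7]
width: 0.0943
gripper_force: 0.0
```

```bash
python3 -c "
from h import *
cmd([.52,.05,.24],80);print(r.state()['position'])"
```

```text
t 0.7 cmd [0.7193, 0.0807, -0.0406] [0.0002, 0.0, -0.1821]
[ 0.3538472  -0.27151877  0.21968777]
```

carry_out:
  commands:
    - [[0.7193,0.0807,-0.0406],[0,0,-0.1821],1]
    - [[0.7193,0.0807,-0.0406],[0,0,-0.1821],1]
    - [[0.7193,0.0807,-0.0406],[0,0,-0.1821],1]
    - [[0.7193,0.0807,-0.0406],[0,0,-0.1821],1]
    - [[0.7193,0.0807,-0.0406],[0,0,-0.1821],1]

```text
t: 1.2
position: [0.4698, -0.0502, 0.2338]
eef_rot: [0.0, 0.768, 0.641, 0.0]
ft_force: [0.6, -1.2, -0.2]
width: 0.0939
gripper_force: 0.0
```

```bash
python3 -c "
from h import *
cmd([.52,.05,.24],80);print(r.state()['position'])"
```

```text
t 1.2 cmd [0.2152, 0.0628, -0.0124] [0.0003, 0.0001, -0.0054]
[ 0.46981865 -0.05023836  0.23379632]
```

carry_out:
  commands:
    - [[0.2152,0.0628,-0.0124],[0,0,-0.0054],1]
    - [[0.2152,0.0628,-0.0124],[0,0,-0.0054],1]
    - [[0.2152,0.0628,-0.0124],[0,0,-0.0054],1]
    - [[0.2152,0.0628,-0.0124],[0,0,-0.0054],1]
    - [[0.2152,0.0628,-0.0124],[0,0,-0.0054],1]

```text
t: 1.7
position: [0.5191, 0.0471, 0.2395]
eef_rot: [-0.0, 0.766, 0.643, -0.0]
ft_force: [0.1, -1.0, -0.9]
width: 0.0941
gripper_force: 0.0
```

```bash
python3 - <<'E'
from h import *
a=grab("wrist");save(a,"w1");print(r.state()['position'])
for b in blobs(mask(a,*BL),100): print("blue",b.mean(0),rect(a,b,.018),rect(a,b,.058))
E
```

```text
[0.51905387 0.04666059 0.23965429]
blue [[331.33544304 116.63924051]] ((633.3449096679688, 96.45863342285156), (54.3880500793457, 61.99198532104492), 17.09076690673828) ((623.2117309570312, 98.13862609863281), (48.96269226074219, 55.80812072753906), 17.090734481811523)
blue [[183.82432432 174.50675676]] ((430.6334228515625, 56.16389465332031), (55.632415771484375, 48.051795959472656), 79.954345703125) ((440.7213439941406, 61.8634147644043), (50.08291244506836, 43.258514404296875), 79.95435333251953)
blue [[262.20689655 339.95402299]] ((492.4517517089844, -212.86386108398438), (30.214704513549805, 56.998226165771484), 80.00899505615234) ((496.3731689453125, -180.32809448242188), (27.200706481933594, 51.31248092651367), 80.00899505615234)
```

View pics/w1.png

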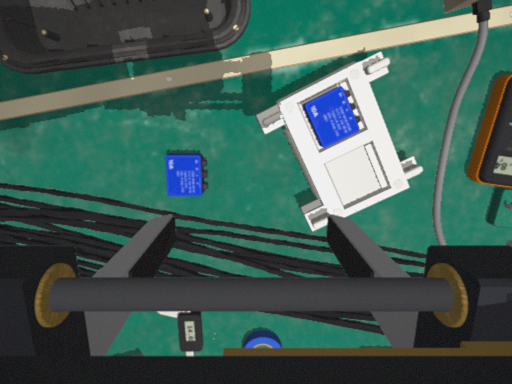

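The wrist view shows the loose driver at (184,175), with its terminals facing right (world +x), the tray around (340,145), the empty pocket at (357,175) and the highest tab at about (318,215). Next I'll fit the tray's deck edges.

```bash
cat >> h.py <<'E'
def ortho(c,cx,cy,z,half=.13,px=4):
    "rectified view at height z: x up, y left, px pixels per mm"
    n=int(2000*half*px); W=np.array([[cx+half,cy+half],[cx+half,cy-half],[cx-half,cy-half],[cx-half,cy+half]])
    src=np.float32([proj(c,[*w,z]) for w in W]); dst=np.float32([[0,0],[n,0],[n,n],[0,n]])
    return cv2.warpPerspective(c[0],cv2.getPerspectiveTransform(src,dst),(n,n),flags=cv2.INTER_CUBIC)
E
python3 - <<'E'
from h import *
a=grab("wrist")
m=mask(a,(0,0,165),(180,60,255),(250,40,430,235))
b=blobs(m,500)[0]
P=np.array([cast(a,p[0],.048)[:2] for p in b])*1000
yaw=np.radians(17.1);c0=np.array([623.2,98.1])
ux=np.array([np.cos(yaw),np.sin(yaw)]);uy=np.array([-ux[1],ux[0]])
c=c0+3.5*ux-40*uy; print("guess",c)
L=np.c_[(P-c)@ux,(P-c)@uy]
for nm,k,s,ext in(("+x",0,1,52),("-x",0,-1,52),("+y",1,1,82),("-y",1,-1,82)):
    sel=L[(abs(L[:,1-k])<(55 if k==0 else 30))&(abs(L[:,k]-s*ext)<9)]
    f=np.polyfit(sel[:,1-k],sel[:,k],1);print(nm,len(sel),f,np.std(sel[:,k]-np.polyval(f,sel[:,1-k])))
o=ortho(a,c[0]/1e3,c[1]/1e3,.048,.11,2.7)
cv2.imwrite("pics/o1.png",cv2.cvtColor(o,cv2.COLOR_RGB2BGR))
E
```

```text
guess [638.30688856  60.89742055]
+x 95 [-2.07479963e-02  5.26932643e+01] 1.8031530623201695
-x 80 [ 1.05030525e-02 -5.24305659e+01] 0.3432131417048526
+y 48 [-9.47280679e-03  8.21556613e+01] 0.2809129074839558
-y 44 [-9.27119435e-03 -8.20039600e+01] 0.3491498851085736
```

View pics/o1.png

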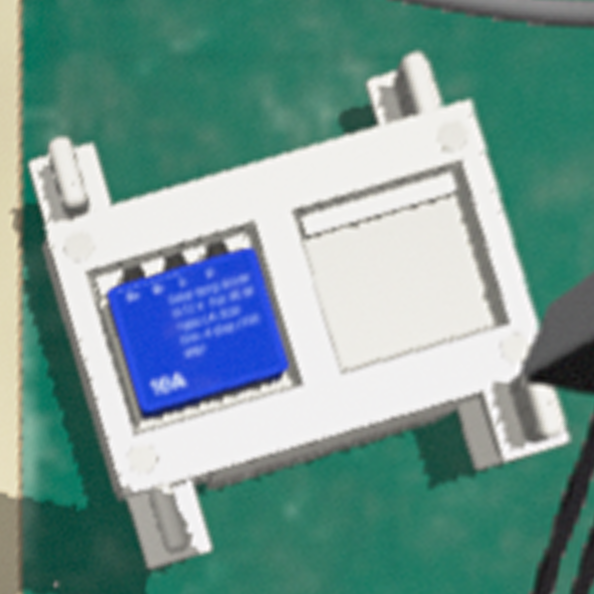

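The picture shows the tray square-on: full pocket at left, empty pocket at right with its ledge on the far side. The top tab is at the lower right, around (540,410). This puts the tray at (0.6383, 0.0609) with yaw 16.5°, and the driver at (0.4306, 0.0562) with yaw -10°.

```bash
python3 -c "
from h import *
cmd([.4306,.0562,.07],79.95)
cmd([.4306,.0562,.01],79.95)"
```

```text
t 1.8 cmd [-0.012, -0.1777, 0.3396] [0.0, 0.0002, -0.0008]
t 1.8 cmd [-0.012, -0.1777, 0.4596] [0.0, 0.0002, -0.0008]
```

carry_out:
  commands:
    - [[-0.012,-0.1777,0.3396],[0,0,0],1]
    - [[-0.012,-0.1777,0.3396],[0,0,0],1]
    - [[-0.012,-0.1777,0.3396],[0,0,0],1]
    - [[-0.012,-0.1777,0.3396],[0,0,0],1]
    - [[-0.012,-0.1777,0.3396],[0,0,0],1]

```text
t: 2.3
position: [0.427, 0.0565, 0.0668]
eef_rot: [-0.002, 0.767, 0.642, -0.003]
ft_force: [0.3, -0.1, 0.2]
width: 0.0942
gripper_force: 0.0
```

```bash
python3 - <<'E'
from h import *
a=grab("wrist");save(a,"w2")
for b in blobs(mask(a,*BL),300): print("blue",b.mean(0),rect(a,b,.018))
cmd([.4306,.0562,.01],79.95)
E
```

```text
blue [[255.13095238 205.        ]] ((431.11993408203125, 56.42051696777344), (58.37310791015625, 48.347450256347656), 80.10161590576172)
blue [[506.6741573   93.49438202]] ((620.05126953125, 106.5702133178711), (8.968206405639648, 27.730825424194336), 1.1377460956573486)
t 2.35 cmd [-0.0005, 0.0016, 0.1193] [-0.0023, 0.0006, -0.0004]
```

carry_out:
  commands:
    - [[0,0.002,0.06],[-0.002,0,0],1]
    - [[0,0.002,0.09],[-0.002,0,0],1]
    - [[0,0.002,0.12],[-0.002,0,0],1]
    - [[0,0.002,0.12],[-0.002,0,0],1]
    - [[0,0.002,0.12],[-0.002,0,0],0.4]

```text
t: 2.85
position: [0.4336, 0.0569, 0.0116]
eef_rot: [0.002, 0.766, 0.642, 0.002]
ft_force: [-0.5, 0.2, 1.3]
width: 0.0891
gripper_force: 0.0
```

carry_out:
  commands:
    - [[0,0,0],[0,0,0],0.3]
    - [[0,0,0],[0,0,0],0.3]
    - [[0,0,0],[0,0,0],0.3]
    - [[0,0,0],[0,0,0],0.3]
    - [[0,0,0],[0,0,0],0.3]

```text
t: 3.35
position: [0.4319, 0.0573, 0.0101]
eef_rot: [0.001, 0.766, 0.643, 0.001]
ft_force: [0.0, -0.6, 0.7]
width: 0.0494
gripper_force: 0.4
```

```bash
python3 - <<'E'
from h import *
s=r.state();print(s["position"],s["eef_rot"],s["width"],s["gripper_force"],s["ft_force"])
cmd([.43,.056,.13],79.95)
cmd([.6463,.02155,.13],106.5)
E
```

```text
[0.43192588 0.05727564 0.01007211] [7.96480318e-04 7.66067401e-01 6.42759405e-01 6.71672759e-04] 0.04935105361418843 0.37186763249337673 [ 0.01058867 -0.58404914  0.68935439]
t 3.35 cmd [-0.0032, -0.0029, -0.2399] [0.002, -0.0, 0.0008]
t 3.35 cmd [0.0041, 0.4351, -0.2389] [0.002, 0.0005, -0.4417]
```

carry_out:
  commands:
    - [[0,0,0],[0,0,0],0.3]
    - [[0,0,0],[0,0,0],0.3]
    - [[0,0,-0.06],[0,0,0],0.3]
    - [[0,0,-0.15],[0,0,0],0.3]
    - [[0,0,-0.24],[0,0,0],0.3]

```text
t: 3.85
position: [0.4311, 0.0573, 0.1311]
eef_rot: [0.0, 0.766, 0.643, 0.0]
ft_force: [-0.2, -0.6, -0.4]
width: 0.0466
gripper_force: 30.0
```

```bash
python3 - <<'E'
from h import *
s=r.state();print(s["position"],s["eef_rot"],s["width"],s["gripper_force"],s["ft_force"])
cmd([.6463,.02155,.13],106.5)
E
```

```text
[0.43110515 0.05727653 0.1311256 ] [3.77827703e-04 7.66078988e-01 6.42746319e-01 1.08873276e-04] 0.04660776212183319 29.999733567237854 [-0.22770879 -0.63048945 -0.42213579]
t 3.85 cmd [0.0044, 0.4363, 0.0026] [0.0006, 0.0005, -0.4418]
```

carry_out:
  commands:
    - [[0.0044,0.4363,0],[0,0,-0.4418],0.3]
    - [[0.0044,0.4363,0],[0,0,-0.4418],0.3]
    - [[0.0044,0.4363,0],[0,0,-0.4418],0.3]
    - [[0.0044,0.4363,0],[0,0,-0.4418],0.3]
    - [[0.0044,0.4363,0],[0,0,-0.4418],0.3]

```text
t: 4.35
position: [0.6495, 0.0206, 0.1292]
eef_rot: [0.001, 0.598, 0.801, 0.0]
ft_force: [-0.8, -0.4, -1.3]
width: 0.0462
gripper_force: 30.0
```

carry_out:
  commands:
    - [[0,0,0],[0,0,0],0.3]
    - [[0,0,0],[0,0,0],0.3]
    - [[0,0,0],[0,0,0],0.3]

```text
t: 4.65
position: [0.6462, 0.0218, 0.1305]
eef_rot: [0.001, 0.598, 0.801, 0.0]
ft_force: [0.3, -0.1, -1.0]
width: 0.0465
gripper_force: 30.0
```

```bash
python3 - <<'E'
from h import *
a=grab("wrist");save(a,"w3")
s=r.state();p=s["position"];print(p,s["eef_rot"],s["width"])
for b in blobs(mask(a,*BL),300):
    print("blue",b.mean(0),rect(a,b,p[2]+.008),rect(a,b,.058))
cmd([.6463,.02155,.13],106.5)
E
```

```text
[0.64624656 0.02183934 0.130728  ] [9.31776518e-04 5.98198636e-01 8.01347169e-01 4.87708347e-04] 0.04699473192520667
blue [[250.86996904 232.98142415]] ((647.275634765625, 21.86918830871582), (47.600982666015625, 57.1680908203125), 16.476560592651367) ((656.4578247070312, -8.524768829345703), (70.04450988769531, 84.12239074707031), 16.47660255432129)
blue [[249.6468254   99.89285714]] ((625.1873779296875, 94.76358032226562), (31.925334930419922, 37.28632354736328), 16.532588958740234) ((623.9551391601562, 98.73883819580078), (46.97789764404297, 54.86655807495117), 16.532575607299805)
t 4.7 cmd [-0.0006, -0.0001, 0.0015] [0.0018, 0.0009, 0.0003]
```

View pics/w3.png

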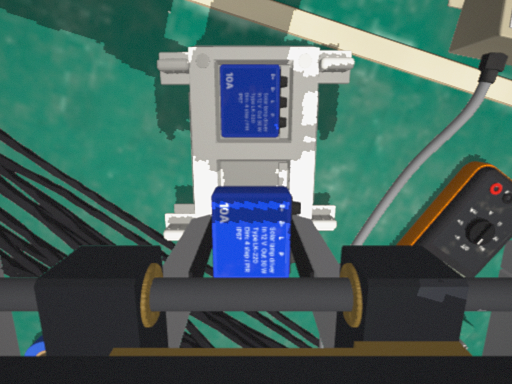

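The driver is held square above the empty pocket, within 1 mm in position and 0.1° in yaw relative to the driver beside it. I'll lower it now.

carry_out:
  commands:
    - [[-0.001,-0.001,0.06],[0.0018,0.0009,0],0.3]
    - [[-0.001,-0.001,0.1],[0.0018,0.0009,0],0.3]
    - [[-0.001,-0.001,0.13],[0.0018,0.0009,0],0.3]
    - [[-0.001,-0.001,0.145],[0.0018,0.0009,0],0.3]
    - [[-0.001,-0.001,0.145],[0.0018,0.0009,0],0.3]

```text
t: 5.2
position: [0.6464, 0.021, 0.0575]
eef_rot: [-0.0, 0.598, 0.801, -0.0]
ft_force: [-0.5, -0.1, -1.4]
width: 0.0466
gripper_force: 30.0
```

carry_out:
  commands:
    - [[0,0,0.005],[0,0,0],0.3]
    - [[0,0,0.01],[0,0,0],0.3]
    - [[0,0,0.0135],[0,0,0],0.3]
    - [[0,0,0.0135],[0,0,0],0.3]
    - [[0,0,0.0135],[0,0,0],0.3]

```text
t: 5.7
position: [0.6469, 0.0212, 0.0516]
eef_rot: [0.0, 0.598, 0.801, 0.0]
ft_force: [-0.0, 2.4, 2.8]
width: 0.0466
gripper_force: 30.0
```

```bash
python3 - <<'E'
from h import *
s=r.state();print(s["position"],s["ft_force"],s["wrist_torque"])
cmd([.6463,.02155,.0505],106.5)
E
```

```text
[0.64692397 0.02119996 0.05158515] [-0.04313285  2.38350517  2.84764118] [ 0.54337465 -0.0396288   0.03728717]
t 5.7 cmd [0.001, -0.001, 0.0022] [0.0007, -0.0001, 0.0002]
```

carry_out:
  commands:
    - [[0.003,0,0],[0,0,0],0.3]
    - [[0.003,0,0.002],[0,0,0],0.3]
    - [[0.003,0,0.002],[0,0,0],0.3]

```text
t: 6.0
position: [0.6462, 0.0222, 0.0499]
eef_rot: [-0.0, 0.598, 0.801, -0.0]
ft_force: [0.6, 0.2, -1.5]
width: 0.0468
gripper_force: 30.0
```

```bash
python3 - <<'E'
from h import *
s=r.state();print(s["position"],s["ft_force"],s["wrist_torque"])
a=grab("wrist");cv2.imwrite("pics/w4.png",cv2.cvtColor(cv2.resize(a[0][40:290,130:380],None,fx=2.4,fy=2.4),cv2.COLOR_RGB2BGR))
for b in blobs(mask(a,*BL),300):
    print("blue",b.mean(0),rect(a,b,.058))
E
```

```text
[0.64618753 0.02224762 0.04993909] [ 0.63517969  0.21781279 -1.54320866] [-0.01393419 -0.09486649  0.04689997]
blue [[248.872       91.50133333]] ((623.8906860351562, 98.23902893066406), (46.9660758972168, 54.94252014160156), 16.522663116455078)
blue [[250.78571429 232.55900621]] ((647.31396484375, 22.203067779541016), (47.62931442260742, 57.21009063720703), 16.519819259643555)
```

View pics/w4.png

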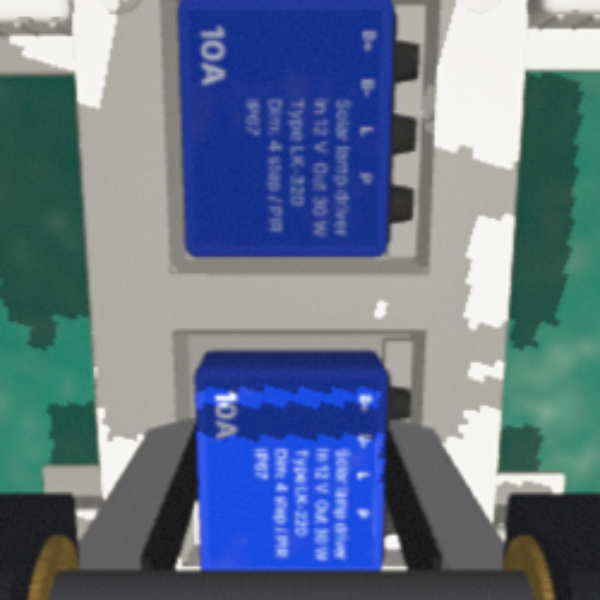

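```bash
cat >> h.py <<'E'
YAW=np.radians(16.54); UX=np.array([np.cos(YAW),np.sin(YAW)]);UY=np.array([-UX[1],UX[0]]);C=np.array([638.3,60.9])
def tr(p): d=np.array(p[:2])*1000-C; return np.array([d@UX,d@UY]).round(2)
E
python3 - <<'E'
from h import *
a=grab("wrist")
f=lambda u,v:(u/2.4+130,v/2.4+40)
for n,u,v,z in(("edge top",290,368,.058),("edge bot",290,352,.040),("mouth",300,331,.048),("10A full",212,56,.058),("10A grip",226,413,.058),("txt full",372,180,.058),("txt grip",363,515,.058),("P full top",365,180,.058)):
    print(n,tr(cast(a,f(u,v),z)))
print("tcp",tr(r.state()["position"]),r.state()["position"][2],r.state()["ft_force"])
E
```

```text
edge top [ -2.29 -14.84]
edge bot [ -2.29 -14.92]
mouth [ 0.24 -7.7 ]
10A full [-19.36  55.6 ]
10A grip [-17.98 -26.2 ]
txt full [16.38 29.22]
txt grip [ 16.22 -53.27]
P full top [14.79 29.22]
tcp [ -3.45 -39.32] 0.04996901004773232 [-0.84658484 -0.3466783  -0.6481603 ]
```

The driver sits about 2 mm too far toward -y in the pocket. I'll shift it and release it.

carry_out:
  commands:
    - [[0.004,0,0],[0,0,0],0.3]
    - [[0.004,0,0],[0,0,0],0.3]
    - [[0.004,0,0],[0,0,0],0.3]

```text
t: 6.4
position: [0.6457, 0.0243, 0.0501]
eef_rot: [-0.0, 0.598, 0.801, -0.0]
ft_force: [0.3, 0.2, -1.0]
width: 0.0467
gripper_force: 30.0
```

carry_out:
  commands:
    - [[0,0,0],[0,0,0],0.7]
    - [[0,0,0],[0,0,0],0.7]
    - [[0,0,0],[0,0,0],0.7]
    - [[0,0,0],[0,0,0],0.7]
    - [[0,0,0],[0,0,0],0.7]

```text
t: 6.9
position: [0.6457, 0.0243, 0.0502]
eef_rot: [0.0, 0.598, 0.801, 0.0]
ft_force: [-0.1, 0.2, 0.6]
width: 0.066
gripper_force: 0.0
```

```bash
python3 - <<'E'
from h import *
s=r.state();print(s["position"],s["ft_force"],s["width"])
t=C-64*UX-69*UY;print("tab",t)
cmd([.625,-.02,.18],106.5)
E
```

```text
[0.64574668 0.02427476 0.0501728 ] [-0.05853825  0.20333113  0.6134894 ] 0.06595294383903005
tab [596.59148324 -23.46468236]
t 6.9 cmd [-0.0731, -0.0649, -0.2597] [0.0001, -0.0, 0.0]
```

carry_out:
  commands:
    - [[0,0,-0.1],[0,0,0],0.75]
    - [[0,0,-0.2],[0,0,0],0.75]
    - [[-0.073,-0.065,-0.26],[0,0,0],0.75]
    - [[-0.073,-0.065,-0.26],[0,0,0],0.75]
    - [[-0.073,-0.065,-0.26],[0,0,0],0.75]

```text
t: 7.4
position: [0.6249, -0.0209, 0.1809]
eef_rot: [0.001, 0.599, 0.801, 0.0]
ft_force: [-0.2, -0.2, -0.6]
width: 0.0705
gripper_force: 0.0
```

```bash
python3 - <<'E'
from h import *
a=grab("wrist")
s=r.state();print(s["position"])
for b in blobs(mask(a,*BL),300):
    q=rect(a,b,.058);print("blue",b.mean(0),q,tr(np.array(q[0])/1e3))
o=ortho(a,.6383,.0609,.048,.11,2.7);cv2.imwrite("pics/o2.png",cv2.cvtColor(o,cv2.COLOR_RGB2BGR))
E
```

```text
[ 0.62477566 -0.01997117  0.17960219]
blue [[284.35909091  64.18181818]] ((624.0877685546875, 98.73348999023438), (46.400718688964844, 55.66447067260742), 16.82588768005371) [-2.85 40.31]
blue [[283.55778894 150.36180905]] ((647.622802734375, 22.42035675048828), (47.36042785644531, 54.23786163330078), 16.425880432128906) [ -2.02 -39.54]
```

View pics/o2.png

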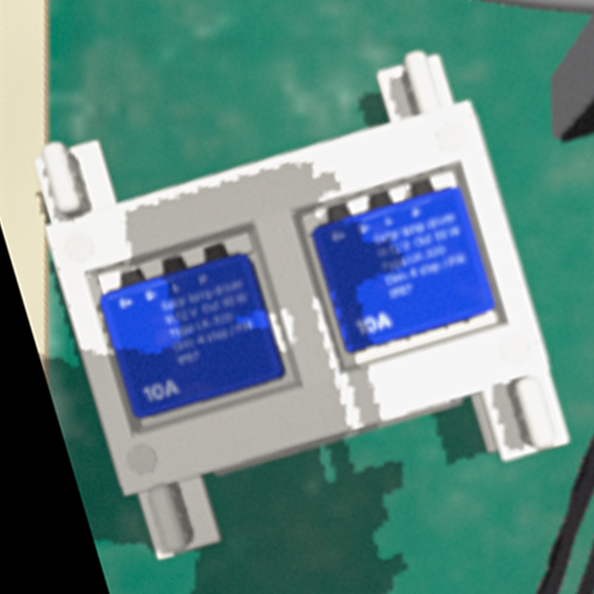

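Both drivers sit flat in their pockets: the new one at tray (-2, -39.5), where (-3.5, -40) is ideal. The tab at (537,412) agrees with the computed tab point. I'll turn the tool and move over the tab.

```bash
cat >> h.py <<'E'
TAB=(C-66*UX-69*UY)/1e3
E
python3 - <<'E'
from h import *
print(TAB)
cmd([*TAB,.15],56.5)
E
```

```text
[ 0.59467424 -0.02403405]
t 7.45 cmd [0.0092, -0.06, 0.0592] [-0.0006, -0.0001, 0.8325]
```

carry_out:
  commands:
    - [[0.009,-0.06,0.06],[0,0,0.83],0.4]
    - [[0.009,-0.06,0.06],[0,0,0.83],0.4]
    - [[0.009,-0.06,0.06],[0,0,0.83],0.4]
    - [[0.009,-0.06,0.06],[0,0,0.83],0.4]
    - [[0.009,-0.06,0.06],[0,0,0.83],0.4]

```text
t: 7.95
position: [0.5946, -0.023, 0.1482]
eef_rot: [-0.001, 0.852, 0.524, -0.001]
ft_force: [0.1, 0.5, -0.5]
width: 0.0383
gripper_force: 0.0
```

```bash
python3 -c "
from h import *
cmd([*TAB,.12],16.54)"
```

```text
t 7.95 cmd [-0.0017, 0.0012, 0.0564] [-0.0022, 0.0019, 0.7782]
```

carry_out:
  commands:
    - [[-0.001,0.001,0.056],[0,0,0.7782],0.4]
    - [[-0.001,0.001,0.056],[0,0,0.7782],0.4]
    - [[-0.001,0.001,0.056],[0,0,0.7782],0.4]
    - [[-0.001,0.001,0.056],[0,0,0.7782],0.4]
    - [[-0.001,0.001,0.056],[0,0,0.7782],0.4]

```text
t: 8.45
position: [0.5948, -0.0237, 0.1202]
eef_rot: [-0.0, 0.984, 0.176, -0.001]
ft_force: [-0.2, -0.5, 0.3]
width: 0.0375
gripper_force: 0.0
```

carry_out:
  commands:
    - [[0,0,0],[0,0,0.08],0.4]
    - [[0,0,0],[0,0,0.08],0.4]
    - [[0,0,0],[0,0,0.08],0.4]

```text
t: 8.75
position: [0.5949, -0.0241, 0.121]
eef_rot: [-0.0, 0.99, 0.139, -0.001]
ft_force: [-0.0, 0.0, 0.9]
width: 0.0373
gripper_force: 0.0
```

```bash
python3 - <<'E'
from h import *
a=grab("wrist");s=r.state();print(s["position"],s["width"])
cmd([*TAB,.042],16.54)
print(proj(a,[*TAB,.068]))
cv2.imwrite("pics/w5.png",cv2.cvtColor(cv2.resize(a[0],(768,576)),cv2.COLOR_RGB2BGR))
E
```

```text
[ 0.59493545 -0.02429865  0.1212448 ] 0.037675262748674096
t 8.8 cmd [-0.0002, -0.0006, 0.1585] [-0.0006, 0.0012, -0.0101]
[250.80403501 206.24733078]
```

View pics/w5.png

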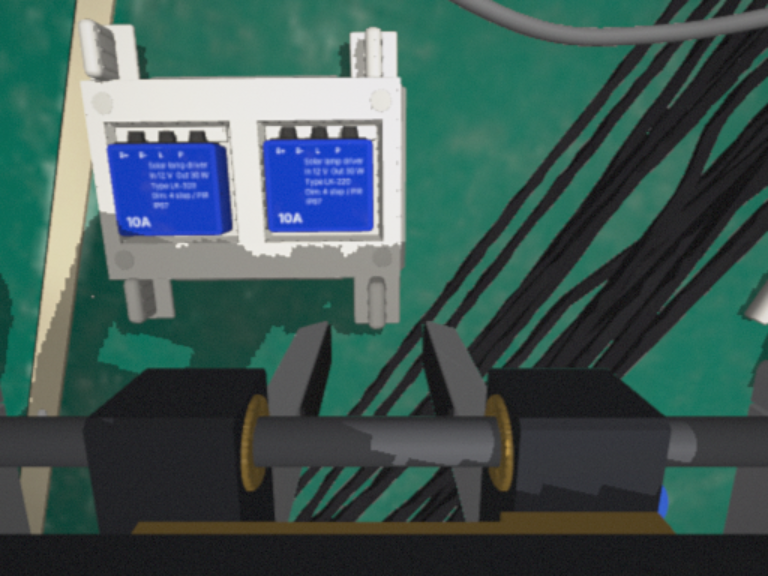

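The tab at (376,302) lies midway between the fingers and on the projected point. I'll descend and pinch it.

carry_out:
  commands:
    - [[0,0,0.05],[0,0,-0.01],0.4]
    - [[0,0,0.1],[0,0,-0.01],0.4]
    - [[0,0,0.13],[0,0,-0.01],0.4]
    - [[0,0,0.158],[0,0,-0.01],0.4]
    - [[0,0,0.158],[0,0,-0.01],0.4]

```text
t: 9.3
position: [0.5944, -0.0247, 0.0415]
eef_rot: [-0.0, 0.99, 0.143, -0.001]
ft_force: [-0.4, 0.1, 1.0]
width: 0.0374
gripper_force: 0.0
```

carry_out:
  commands:
    - [[0,0,0],[0,0,0],0.2]
    - [[0,0,0],[0,0,0],0]
    - [[0,0,0],[0,0,0],0]
    - [[0,0,0],[0,0,0],0]
    - [[0,0,0],[0,0,0],0]

```text
t: 9.8
position: [0.5955, -0.0241, 0.0442]
eef_rot: [-0.0, 0.99, 0.142, 0.001]
ft_force: [0.3, 5.7, 1.2]
width: 0.0249
gripper_force: 30.0
```

carry_out:
  commands:
    - [[0,0,0],[0,0,0],0]
    - [[0,0,0],[0,0,0],0]
    - [[0,0,0],[0,0,0],0]
    - [[0,0,0],[0,0,0],0]

```text
t: 10.2
position: [0.5955, -0.0241, 0.0441]
eef_rot: [-0.0, 0.99, 0.142, 0.001]
ft_force: [0.2, 5.3, -0.6]
width: 0.025
gripper_force: 30.0
```

```bash
cat >> h.py <<'E'
PIV=np.array([*((C+52*UX+80*UY)/1e3),.040]); d_=np.array([-104,-162.])/np.hypot(104,162)
KW=np.array([*(d_[1]*UX-d_[0]*UY),0.])
E
python3 - <<'E'
from h import *
s=r.state();p0=np.array(s["position"]);print(p0,s["width"],s["gripper_force"],s["ft_force"],s["wrist_torque"])
np.save("p0.npy",p0)
for al in(1,2,3,4,5,6,7):
    v=KW*np.radians(al); cmd(PIV+R.from_rotvec(v).as_matrix()@(p0-PIV),16.54,v)
E
```

```text
[ 0.59548391 -0.02408685  0.04414557] 0.025026152663313327 29.996098279953003 [ 0.20241843  5.2832014  -0.5747944 ] [ 1.04758548  0.103008   -0.0301263 ]
t 10.2 cmd [0.0001, -0.0002, -0.0066] [-0.0146, -0.0104, -0.0028]
t 10.2 cmd [0.0003, -0.0004, -0.0132] [-0.0287, -0.0193, -0.0028]
t 10.2 cmd [0.0005, -0.0008, -0.0198] [-0.0427, -0.0283, -0.0028]
t 10.2 cmd [0.0008, -0.0013, -0.0263] [-0.0567, -0.0373, -0.0028]
t 10.2 cmd [0.0012, -0.0018, -0.0329] [-0.0708, -0.0463, -0.0028]
t 10.2 cmd [0.0016, -0.0025, -0.0395] [-0.0848, -0.0553, -0.0028]
t 10.2 cmd [0.0021, -0.0033, -0.046] [-0.0988, -0.0643, -0.0029]
```

The opening reads 25 mm, so the fingers closed on the tab's base arm rather than the 9 mm fin. I'll open, rise until the tips clear the arm, and pinch again.

carry_out:
  commands:
    - [[0,0,0],[0,0,0],0.4]
    - [[0,0,0],[0,0,0],0.4]
    - [[0,0,0],[0,0,0],0.4]
    - [[0,0,0],[0,0,0],0.4]

```text
t: 10.6
position: [0.5952, -0.025, 0.0434]
eef_rot: [0.0, 0.99, 0.142, 0.0]
ft_force: [-0.3, -0.6, 0.3]
width: 0.0375
gripper_force: 0.0
```

```bash
python3 - <<'E'
from h import *
s=r.state();print(s["position"],s["width"],s["ft_force"])
cmd([*TAB,.051],16.54)
E
```

```text
[ 0.59523245 -0.02496404  0.04340285] 0.03746655681303582 [-0.34849217 -0.56945802  0.27127979]
t 10.6 cmd [-0.0005, -0.0021, -0.0152] [0.0002, -0.0003, -0.0031]
```

carry_out:
  commands:
    - [[0,-0.004,-0.015],[0,0,0],0.4]
    - [[0,-0.004,-0.015],[0,0,0],0.4]
    - [[0,-0.004,-0.015],[0,0,0],0.2]
    - [[0,-0.004,-0.015],[0,0,0],0]
    - [[0,-0.004,-0.015],[0,0,0],0]

```text
t: 11.1
position: [0.5945, -0.0229, 0.0505]
eef_rot: [-0.0, 0.99, 0.142, -0.0]
ft_force: [0.4, 0.2, -0.5]
width: 0.0172
gripper_force: 0.0
```

carry_out:
  commands:
    - [[0,0,0],[0,0,0],0]
    - [[0,0,0],[0,0,0],0]
    - [[0,0,0],[0,0,0],0]
    - [[0,0,0],[0,0,0],0]
    - [[0,0,0],[0,0,0],0]

```text
t: 11.6
position: [0.5944, -0.0237, 0.0505]
eef_rot: [0.0, 0.99, 0.142, -0.0]
ft_force: [-0.7, -5.6, -0.9]
width: 0.0087
gripper_force: 30.0
```

```bash
python3 - <<'E'
from h import *
s=r.state();p0=np.array(s["position"]);print(p0,s["width"],s["gripper_force"],s["ft_force"],s["wrist_torque"])
np.save("p0.npy",p0)
for al in(1,2,3,4,5,6,7):
    v=KW*np.radians(al); cmd(PIV+R.from_rotvec(v).as_matrix()@(p0-PIV),16.54,v)
E
```

```text
[ 0.59442205 -0.02374071  0.05049594] 0.00865234498809459 29.99875634908676 [-0.73024439 -5.58196356 -0.90403587] [-1.01553398  0.10775724 -0.00964936]
t 11.6 cmd [0.0002, -0.0004, -0.0066] [-0.0132, -0.0083, -0.0033]
t 11.6 cmd [0.0005, -0.0008, -0.0132] [-0.0272, -0.0173, -0.0033]
t 11.6 cmd [0.0009, -0.0013, -0.0197] [-0.0413, -0.0263, -0.0033]
t 11.6 cmd [0.0013, -0.002, -0.0263] [-0.0553, -0.0353, -0.0033]
t 11.6 cmd [0.0017, -0.0027, -0.0329] [-0.0693, -0.0442, -0.0033]
t 11.6 cmd [0.0023, -0.0036, -0.0394] [-0.0834, -0.0532, -0.0033]
t 11.6 cmd [0.0029, -0.0045, -0.0459] [-0.0974, -0.0622, -0.0033]
```

The opening is now 8.7 mm, so the fingers hold the fin. I'll start the peel about the far-corner foot.

carry_out:
  commands:
    - [[0,0.002,0],[0,0,0],0]
    - [[0,0.002,-0.0033],[-0.007,-0.004,0],0]
    - [[0.0002,0.0016,-0.0066],[-0.014,-0.009,0],0]
    - [[0.0004,0.0014,-0.01],[-0.021,-0.0135,0],0]
    - [[0.0005,0.001,-0.0132],[-0.028,-0.018,0],0]

```text
t: 12.1
position: [0.5944, -0.0232, 0.0571]
eef_rot: [0.016, 0.99, 0.142, -0.008]
ft_force: [-4.8, 0.1, -4.3]
width: 0.0083
gripper_force: 30.0
```

```bash
cat > st.py <<'E'
from h import *
import sys
s=r.state();p0=np.load("p0.npy");print(s["position"],s["width"],s["ft_force"],s["wrist_torque"])
Rm=rot(s["eef_rot"]);print("tilt of tool",np.degrees(R.from_matrix(Rm@np.array([[UX[0],UX[1],0],[UX[1],-UX[0],0],[0,0,-1]]).T).as_rotvec()),KW)
for al in map(float,sys.argv[1:]):
    v=KW*np.radians(al); cmd(PIV+R.from_rotvec(v).as_matrix()@(p0-PIV),16.54,v)
E
python3 st.py 2 3 4 5 6
```

```text
[ 0.59443587 -0.02324706  0.0571196 ] 0.008322568440408256 [-4.83860504  0.11984211 -4.33246473] [-0.19693945  0.65949103  0.04503502]
tilt of tool [-1.97005931  0.6541368  -0.16392537] [-0.96049084  0.27831159  0.        ]
t 12.1 cmd [0.0002, 0.0001, 0.0001] [0.0003, 0.0018, -0.0027]
t 12.1 cmd [0.0004, -0.0002, -0.0065] [-0.0137, -0.0072, -0.0027]
t 12.1 cmd [0.0007, -0.0007, -0.0131] [-0.0278, -0.0161, -0.0027]
t 12.1 cmd [0.001, -0.0012, -0.0197] [-0.0418, -0.0251, -0.0027]
t 12.1 cmd [0.0014, -0.0019, -0.0262] [-0.0559, -0.0341, -0.0027]
```

carry_out:
  commands:
    - [[0.0001,0,-0.0033],[-0.007,-0.0045,0],0]
    - [[0.0002,-0.0002,-0.0066],[-0.014,-0.009,0],0]
    - [[0.0003,-0.0004,-0.01],[-0.021,-0.0135,0],0]
    - [[0.0005,-0.0007,-0.0132],[-0.028,-0.018,0],0]
    - [[0.0006,-0.001,-0.0165],[-0.035,-0.0225,0],0]

```text
t: 12.6
position: [0.5945, -0.0223, 0.0652]
eef_rot: [0.036, 0.989, 0.142, -0.017]
ft_force: [-5.0, 2.1, -6.8]
width: 0.0088
gripper_force: 30.0
```

```bash
python3 st.py 5 6 7 ; python3 - <<'E'
from h import *
a=grab("wrist");b=grab("scene")
m=[cv2.resize(a[0][0:250,30:360],(600,454)),]
cv2.imwrite("pics/w6.png",cv2.cvtColor(m[0],cv2.COLOR_RGB2BGR))
cv2.imwrite("pics/s6.png",cv2.cvtColor(cv2.resize(b[0][180:240,175:265],None,fx=8,fy=8,interpolation=cv2.INTER_CUBIC),cv2.COLOR_RGB2BGR))
E
```

```text
[ 0.59454719 -0.02226551  0.06518663] 0.008825902171468756 [-4.98680267  2.09250767 -6.77664838] [0.17870162 0.64194679 0.00783863]
tilt of tool [-4.35255254  1.36714395 -0.16594176] [-0.96049084  0.27831159  0.        ]
t 12.6 cmd [0.0005, 0.0002, -0.0035] [-0.0071, -0.0024, -0.0027]
t 12.6 cmd [0.0008, -0.0002, -0.0101] [-0.0212, -0.0114, -0.0027]
t 12.6 cmd [0.0011, -0.0007, -0.0167] [-0.0352, -0.0204, -0.0027]
```

View pics/s6.png

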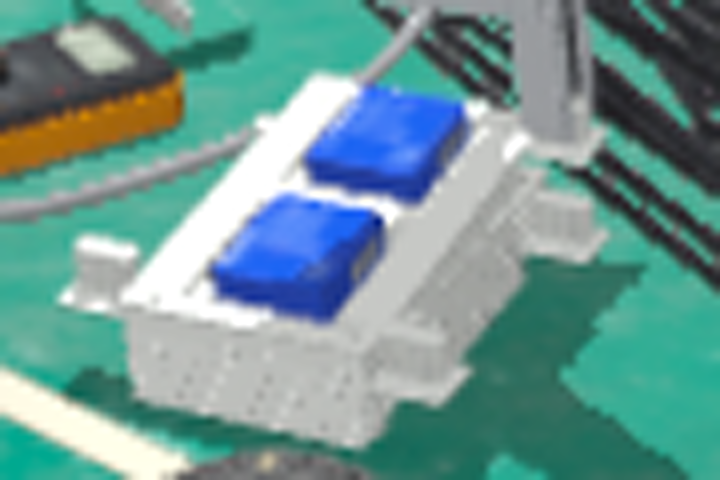

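The tab corner, at (520,140), has risen out of the stack, while the far-left end and the lower trays stay put. I'll go on to 6.5°.

carry_out:
  commands:
    - [[0.0003,0,-0.0035],[-0.007,-0.0025,0],0]
    - [[0.0006,0,-0.007],[-0.014,-0.007,0],0]
    - [[0.0008,-0.0002,-0.01],[-0.021,-0.0115,0],0]
    - [[0.0009,-0.0004,-0.0135],[-0.028,-0.016,0],0]
    - [[0.0009,-0.0004,-0.0135],[-0.028,-0.016,0],0]

```text
t: 13.2
position: [0.5949, -0.0212, 0.0718]
eef_rot: [0.051, 0.988, 0.142, -0.024]
ft_force: [-6.4, 1.8, -7.4]
width: 0.009
gripper_force: 30.0
```

```bash
python3 st.py 7 8 ; python3 - <<'E'
from h import *
a=grab("wrist")
cv2.imwrite("pics/w7.png",cv2.cvtColor(cv2.resize(a[0][0:250,30:360],(720,545),interpolation=cv2.INTER_CUBIC),cv2.COLOR_RGB2BGR))
E
```

```text
[ 0.59493449 -0.02122927  0.07184429] 0.009035751709314449 [-6.38312201  1.79354051 -7.36520629] [ 0.21906194  0.8254952  -0.12306149]
tilt of tool [-6.23069737  1.83880886 -0.14847112] [-0.96049084  0.27831159  0.        ]
t 13.2 cmd [0.0003, 0.0003, -0.0032] [-0.0074, -0.004, -0.0024]
t 13.2 cmd [0.0005, -0.0001, -0.0098] [-0.0215, -0.0129, -0.0024]
```

View pics/w7.png

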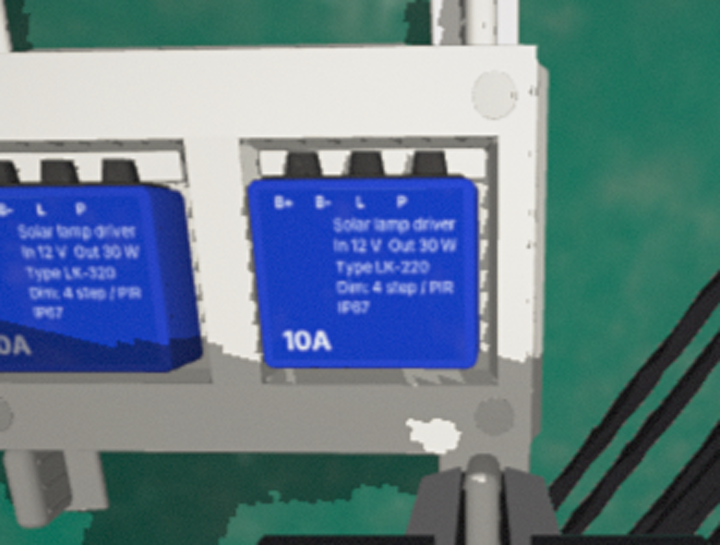

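Both drivers are still seated, the pinch on the fin is firm and the tab corner is about 20 mm up. Next is a straight lift to open the last snap.

```bash
python3 - <<'E'
from h import *
s=r.state();Rc=rot(s["eef_rot"]);print((Rc.T@np.array([0,0,.01])/.5).round(4))
E
```

```text
[-0.0012  0.0019 -0.0199]
```

carry_out:
  commands:
    - [[-0.0003,0.0005,-0.005],[0,0,0],0]
    - [[-0.0006,0.001,-0.01],[0,0,0],0]
    - [[-0.0009,0.0015,-0.015],[0,0,0],0]
    - [[-0.0012,0.0019,-0.02],[0,0,0],0]
    - [[-0.0012,0.0019,-0.02],[0,0,0],0]

```text
t: 13.75
position: [0.5951, -0.0192, 0.0814]
eef_rot: [0.05, 0.988, 0.143, -0.023]
ft_force: [-1.7, 15.3, -12.3]
width: 0.0096
gripper_force: 30.5
```

```bash
python3 st.py 7; python3 - <<'E'
from h import *
a=grab("wrist");save(a,"w8")
for b in blobs(mask(a,*BL),300): print(b.mean(0),cv2.minAreaRect(b))
E
```

```text
[ 0.59512093 -0.01916237  0.08143872] 0.009590129451003768 [ -1.69695569  15.32700822 -12.28939141] [ 2.68095914  0.05695246 -0.12606087]
tilt of tool [-6.02971813  1.79766113 -0.11583946] [-0.96049084  0.27831159  0.        ]
t 13.75 cmd [-0.0001, 0.0024, 0.0163] [-0.0104, -0.0056, -0.0019]
[[199.24011299 124.0960452 ]] ((198.0, 124.5), (87.0, 104.0), 90.0)
[[ 70.63896848 126.28653295]] ((70.00888061523438, 127.42688751220703), (82.87784576416016, 112.64221954345703), 88.80650329589844)
[[417.08374384 335.49261084]] ((415.5, 333.5), (45.0, 63.0), 90.0)
```

carry_out:
  commands:
    - [[0.0013,-0.002,0],[0,0,0],0]
    - [[0.0027,-0.0042,0],[0,0,0],0]
    - [[0.0027,-0.0042,0],[0,0,0],0]

```text
t: 14.1
position: [0.5956, -0.0191, 0.0815]
eef_rot: [0.052, 0.988, 0.142, -0.024]
ft_force: [-4.7, 0.4, -7.0]
width: 0.0094
gripper_force: 30.5
```

```bash
python3 st.py 7; python3 - <<'E'
from h import *
a=grab("wrist");save(a,"w9")
for b in blobs(mask(a,*BL),300): print(b.mean(0),cv2.minAreaRect(b))
E
```

```text
[ 0.59564049 -0.01911078  0.08145793] 0.009392351018432199 [-4.6802751   0.40655239 -6.98272549] [-0.15202007  0.86788663 -0.06363918]
tilt of tool [-6.23994748  1.83782658 -0.15210938] [-0.96049084  0.27831159  0.        ]
t 14.1 cmd [-0.0011, 0.0021, 0.0164] [-0.0073, -0.0039, -0.0025]
[[198.97746479 124.41126761]] ((198.0, 125.0), (86.0, 104.0), 90.0)
[[ 70.06552707 126.95441595]] ((69.0, 128.0), (82.0, 114.0), 90.0)
[[416.4137931 335.2364532]] ((415.0, 333.5), (45.0, 64.0), 90.0)
```

```bash
python3 st.py 9.5 10.5 11.5 12.5 13.5
```

```text
[ 0.59561745 -0.0190856   0.08145799] 0.009524497097257703 [-5.69454825  0.56995696 -7.14317602] [-0.13247034  0.81023656 -0.04494111]
tilt of tool [-6.23211783  1.83779227 -0.15348738] [-0.96049084  0.27831159  0.        ]
t 14.15 cmd [-0.0003, 0.001, -0.0] [-0.0425, -0.0264, -0.0025]
t 14.15 cmd [0.0001, 0.0003, -0.0066] [-0.0565, -0.0354, -0.0025]
t 14.15 cmd [0.0006, -0.0004, -0.0131] [-0.0706, -0.0444, -0.0025]
t 14.15 cmd [0.0011, -0.0013, -0.0197] [-0.0846, -0.0534, -0.0025]
t 14.15 cmd [0.0017, -0.0022, -0.0262] [-0.0987, -0.0624, -0.0025]
```

carry_out:
  commands:
    - [[0,0.0003,0],[-0.02,-0.013,0],0]
    - [[0,0.0006,0],[-0.0425,-0.0264,0],0]
    - [[0.0001,0.0003,-0.0066],[-0.0565,-0.0354,0],0]
    - [[0.0006,-0.0004,-0.0131],[-0.0706,-0.0444,0],0]
    - [[0.0011,-0.0013,-0.0197],[-0.0846,-0.0534,0],0]

```text
t: 14.65
position: [0.5974, -0.0171, 0.0923]
eef_rot: [0.1, 0.984, 0.142, -0.044]
ft_force: [-0.8, 2.1, -4.1]
width: 0.0087
gripper_force: 30.1
```

```bash
python3 st.py 12.5 13.5 14.5 15.5 16.5 17.5
```

```text
[ 0.59740456 -0.01709586  0.09227592] 0.008748229234736915 [-0.82245168  2.09673027 -4.14451436] [0.40934517 0.24174145 0.16142312]
tilt of tool [-12.03611087   3.30158775  -0.16092986] [-0.96049084  0.27831159  0.        ]
t 14.65 cmd [-0.0019, -0.0007, 0.0024] [0.0012, -0.0024, -0.003]
t 14.65 cmd [-0.0017, -0.0011, -0.0042] [-0.0129, -0.0114, -0.003]
t 14.65 cmd [-0.0014, -0.0015, -0.0108] [-0.0269, -0.0204, -0.003]
t 14.65 cmd [-0.001, -0.0021, -0.0173] [-0.041, -0.0294, -0.0031]
t 14.65 cmd [-0.0006, -0.0027, -0.0239] [-0.055, -0.0384, -0.0031]
t 14.65 cmd [-0.0001, -0.0035, -0.0304] [-0.069, -0.0473, -0.0031]
```

```bash
python3 - <<'E'
from h import *
s=r.state();Rc=rot(s["eef_rot"]);print((Rc.T@np.array([0.00,0.001,.01])/.5).round(4))
E
```

```text
[-0.0017  0.0018 -0.0199]
```

carry_out:
  commands:
    - [[-0.0005,0.0005,-0.005],[-0.007,-0.004,0],0]
    - [[-0.0009,0.0009,-0.01],[-0.014,-0.008,0],0]
    - [[-0.0013,0.0014,-0.015],[-0.021,-0.012,0],0]
    - [[-0.0017,0.0018,-0.02],[-0.021,-0.012,0],0]
    - [[-0.0017,0.0018,-0.02],[-0.021,-0.012,0],0]

```text
t: 15.15
position: [0.5971, -0.0167, 0.1021]
eef_rot: [0.111, 0.983, 0.141, -0.048]
ft_force: [-1.8, -0.3, -2.6]
width: 0.0088
gripper_force: 30.0
```

```bash
python3 st.py; python3 - <<'E'
from h import *
a=grab("wrist");save(a,"w10")
for b in blobs(mask(a,*BL),300): print(b.mean(0),cv2.minAreaRect(b))
E
```

```text
[ 0.59714574 -0.01667749  0.10208106] 0.008753216716411426 [-1.81873412 -0.27901999 -2.62062262] [-0.0022956  0.3740543  0.1228367]
tilt of tool [-13.39941408   3.65115233  -0.18705253] [-0.96049084  0.27831159  0.        ]
[[ 60.01612903 128.64516129]] ((59.99999237060547, 129.49998474121094), (119.99998474121094, 84.99998474121094), -0.0)
[[196.76190476 124.87114846]] ((195.7369384765625, 125.37516021728516), (86.34300231933594, 102.80699920654297), 89.33380126953125)
```

The vertical force is now just the weight, so the tray is free, and the drivers have not moved relative to the tool. I'll raise and level it.

```bash
python3 - <<'E'
from h import *
cmd([.597,-.0167,.15],16.54,KW*np.radians(9))
cmd([.597,-.0167,.2],16.54)
E
```

```text
t 15.2 cmd [-0.0123, 0.0196, -0.0934] [0.0702, 0.0413, -0.0034]
t 15.2 cmd [-0.0249, 0.0401, -0.1905] [0.1966, 0.1221, -0.0031]
```

carry_out:
  commands:
    - [[-0.0025,0.004,-0.019],[0,0,0],0]
    - [[-0.006,0.01,-0.047],[0.02,0.01,0],0]
    - [[-0.0105,0.0168,-0.08],[0.05,0.03,0],0]
    - [[-0.0151,0.0243,-0.115],[0.09,0.055,0],0]
    - [[-0.0196,0.0316,-0.15],[0.13,0.08,0],0]

```text
t: 15.7
position: [0.5974, -0.0166, 0.1814]
eef_rot: [0.036, 0.989, 0.142, -0.015]
ft_force: [1.1, -0.4, -3.5]
width: 0.0089
gripper_force: 30.0
```

```bash
python3 - <<'E'
from h import *
s=r.state();print(s["position"],s["ft_force"],s["width"])
cmd([.597,-.0167,.2],16.54)
a=grab("wrist")
for b in blobs(mask(a,*BL),300): print(b.mean(0),cv2.minAreaRect(b))
t=grab("top")
for b in blobs(mask(t,(0,0,140),(180,50,255),(185,100,285,215)),200): print("white top",b.mean(0),cv2.minAreaRect(b))
E
```

```text
[ 0.59738319 -0.01656988  0.18138084] [ 1.06034923 -0.37866994 -3.54525486] 0.008930944426850796
t 15.7 cmd [-0.0023, 0.0026, -0.0371] [0.0647, 0.0386, -0.0028]
[[ 59.83914209 126.47184987]] ((60.0, 127.5), (85.0, 120.0), 90.0)
[[197.80779944 124.39554318]] ((196.5, 125.0), (86.0, 103.0), 90.0)
white top [[191.90544413 158.10028653]] ((196.49998474121094, 157.0), (22.999996185302734, 113.99998474121094), 0.0)
```

carry_out:
  commands:
    - [[-0.001,0.001,-0.015],[0.03,0.018,0],0]
    - [[-0.0023,0.0026,-0.037],[0.0647,0.0386,-0.0028],0]
    - [[-0.0023,0.0026,-0.037],[0.0647,0.0386,-0.0028],0]
    - [[-0.0023,0.0026,-0.037],[0.0647,0.0386,-0.0028],0]

```text
t: 16.2
position: [0.5966, -0.0167, 0.1971]
eef_rot: [0.002, 0.99, 0.144, -0.002]
ft_force: [0.1, 0.2, -3.0]
width: 0.0092
gripper_force: 30.0
```

```bash
python3 - <<'E'
from h import *
s=r.state();p=s["position"];print(p)
a=grab("wrist")
for b in blobs(mask(a,*BL),300):
    print(cv2.boundingRect(b))
for cy in(-40,40):
    P=[]
    for x in(-27,20):
        for y in(-28,28):
            q=(x+66)*UX+(cy+y+69)*UY; P.append(proj(a,[p[0]+q[0]/1e3,p[1]+q[1]/1e3,p[2]-.0025+.010]))
    P=np.array(P);print("pred",cy,P.min(0).round(1),P.max(0).round(1))
cmd([.3694,.249,.19],16.54)
E
```

```text
[ 0.59655019 -0.01673306  0.19708302]
(0, 87, 121, 87)
(144, 82, 105, 87)
pred -40 [144.1  83.4] [249.2 170.4]
pred 40 [-6.2 83.4] [108.8 170.5]
t 16.25 cmd [-0.2843, -0.6383, 0.0132] [0.0028, 0.0049, -0.0003]
```

The tray is level in the hand: the measured driver outline matches the predicted one to about 1 px. I'll carry it to the housing.

carry_out:
  commands:
    - [[-0.0085,-0.019,0],[0,0,0],0]
    - [[-0.0284,-0.0638,0],[0,0,0],0]
    - [[-0.0569,-0.1277,0],[0,0,0],0]
    - [[-0.0853,-0.1915,0],[0,0,0],0]
    - [[-0.1137,-0.2553,0],[0,0,0],0]

```text
t: 16.75
position: [0.5042, 0.091, 0.197]
eef_rot: [0.001, 0.99, 0.144, -0.002]
ft_force: [-0.1, 0.1, -3.0]
width: 0.009
gripper_force: 30.0
```

carry_out:
  commands:
    - [[-0.0284,-0.0638,0],[0,0,0],0]
    - [[-0.0569,-0.1277,0],[0,0,0],0]
    - [[-0.0853,-0.1915,0],[0,0,0],0]
    - [[-0.1137,-0.2553,0],[0,0,0],0]
    - [[-0.135,-0.303,0],[0,0,0],0]

```text
t: 17.25
position: [0.3959, 0.2171, 0.1971]
eef_rot: [0.001, 0.99, 0.144, -0.002]
ft_force: [0.5, -0.4, -3.2]
width: 0.0089
gripper_force: 30.0
```

```bash
python3 - <<'E'
from h import *
cmd([.3694,.249,.19],16.54)
E
```

```text
t 17.25 cmd [-0.0326, -0.0763, 0.0142] [0.0022, 0.004, 0.001]
```

carry_out:
  commands:
    - [[-0.012,-0.03,0.005],[0,0,0],0]
    - [[-0.022,-0.053,0.01],[0,0,0],0]
    - [[-0.029,-0.07,0.014],[0,0,0],0]
    - [[-0.0326,-0.0763,0.014],[0,0,0],0]
    - [[-0.0326,-0.0763,0.014],[0,0,0],0]

```text
t: 17.75
position: [0.3715, 0.2476, 0.1904]
eef_rot: [0.001, 0.99, 0.144, -0.002]
ft_force: [0.4, -0.1, -3.0]
width: 0.0088
gripper_force: 30.0
```

carry_out:
  commands:
    - [[0,0,0],[0,0,0],0]
    - [[0,0,0],[0,0,0],0]
    - [[0,0,0],[0,0,0],0]
    - [[0,0,0],[0,0,0],0]
    - [[0,0,0],[0,0,0],0]

```text
t: 18.25
position: [0.3717, 0.2475, 0.1904]
eef_rot: [0.001, 0.99, 0.144, -0.002]
ft_force: [-0.3, 0.4, -3.0]
width: 0.009
gripper_force: 30.0
```

```bash
python3 - <<'E'
from h import *
s=r.state();p=s["position"];print(p,s["ft_force"],s["gripper_force"],s["qvel"].round(3))
a=grab("wrist")
for b in blobs(mask(a,*BL),300): print(cv2.boundingRect(b))
t=grab("top")
for b in blobs(mask(t,*BL),50):
    q=rect(t,b,p[2]+.0075);print("top blue",b.mean(0),q)
q=rect(t,blobs(mask(t,(0,0,170),(180,50,255),(193,115,275,200)),200)[0],.04);print("stack",q)
for n in("glue",):print(t[0][125:140:5,148:157:4].tolist()[:1])
E
```

```text
[0.37168018 0.24748212 0.19043709] [-0.30767677  0.37206712 -2.97959953] 30.00174254179001 [ 0.002  0.    -0.001  0.001 -0.001 -0.001]
(0, 87, 121, 88)
(145, 82, 104, 87)
top blue [[375.60942761  56.81144781]] ((836.6497802734375, -312.1833801269531), (105.30050659179688, 123.76892852783203), 2.7815258502960205)
top blue [[341.03125 209.0625 ]] ((461.88153076171875, -200.73204040527344), (50.119693756103516, 51.07242202758789), 86.58352661132812)
top blue [[384.68686869 105.5530303 ]] ((712.7679443359375, -318.0088806152344), (124.3814468383789, 96.54704284667969), 88.27812957763672)
top blue [[132.64705882 225.17647059]] ((437.8084716796875, 273.22552490234375), (36.6320915222168, 14.914159774780273), 27.688688278198242)
stack ((637.0196533203125, 61.694488525390625), (167.35658264160156, 168.53433227539062), 15.446435928344727)
[[[159, 155, 146], [255, 255, 254], [33, 122, 94]]]
```

Everything is steady: the tray is held level over the housing, the stack is unmoved and the drivers have not shifted. Handing in.

```bash
python3 -c "
from h import *
print(r.sign_off())"
```

```text
the job is handed in; nothing more can be done
None
```

I handed the job in with every step done, though no verdict came back: the driver is in the empty pocket, the top tray was peeled off corner first, and it is held level by its tab above the middle of the housing, deck about 0.19 m up.

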